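Demagnetise a covered parts tray, lid its tin with it and lift off the dust cover

ROBOT

A 6-joint arm with a two-finger parallel gripper is mounted at the origin on the work surface. World frame = base frame: x ahead of the robot, y to its left, z up, the work surface at z = 0. Lengths are in m, angles in rad, forces in N, time in s.
With the tool pointing down it reaches from about 0.3 to 0.775 m from the base axis. Payload 14.6 kg.
Tool frame: the origin (TCP) lies at the very end of the fingers, on their centre line; the grasp point (between the pads) lies 19 mm behind it; z points along the fingers, y is the line along which they close (so a half turn about z gives the same grasp; the last joint's range is limited). The gripper opens to 94 mm and grips with 3 to 60 N. Pads are 16 mm wide; open, the fingers measure 119 mm over their backs; the gripper's body (75 mm by 177 mm) begins 78 mm behind the grasp point.
Start: joints at [-1.231, 0.3, 1.521, -0, 1.321, -0.067], TCP at [0.218, -0.505, 0.179] pointing down, gripper open.
Joint ranges: [-3.03, 3.03], [-0.79, 2.21], [0.23, 2.52], [-1.04, 4.18], [0, 3.07], [-2.55, 2.55]. Speed limits (rad/s): [2.22, 2.22, 2.57, 3.14, 3.14, 3.14].

INTERFACE

Orientations are given as [roll, pitch, yaw] about the fixed x, y, z axes, in that order (R = Rz(yaw) Ry(pitch) Rx(roll)).
In Python, from station import status, vision, order, silhouettes gives the robot as it stands. The module is installed in compiled form; this text tells all that it offers.
- The arm moves only by the shell command python3 -m pendant 'ROWS' [FORCE]. ROWS is JSON, one flat list of numbers, 7 for each row, row after row: the shift along the tool's x, y, z in units of 500 mm (1.0 is 500 mm), then the turn, a rotation vector about the tool's x, y, z in units of 90 degrees (1.0 is 90 degrees), then the opening, from -1 (shut) to 1 (fully open). A call has 1 to 12 rows; each row is the pose to reach, as a shift and turn from the pose commanded when the call began, along the tool's axes at that moment; what a row does not reach only later rows make up. A row lasts 1/10 s, in which the tool goes at most 50 mm and 8.59 degrees, less where a joint would pass 70% of its speed; a pose out of reach is approached as far as the arm can. A call with a number of a shift or a turn outside -1 to 1 is refused whole. A call with a gripper value outside its range is refused whole. The fingers move at their own pace and stop on an object; FORCE is the grip in N (left out, the last holds). Time passes only in rows, so rows that repeat a pose let the fingers close. It gives the time, the measured TCP pose, the force, the opening and the grip force at its end, in the units of the state.
- status.get_obs(): the state, without advancing time (a new reading comes with each control period).
- vision.camera(name): name is "scene" or "top" or "wrist"; returns a dict with "pixels" (384x512x3 uint8, red, green, blue), "K" (3x3 intrinsics, pixels), "R" (3x3) and "t" (3): a world point X has camera coordinates R X + t. Camera axes: x right, y down, z forward; pixel columns grow to the right and rows downward; lengths in m; the calibration is good to about 2 mm. The wrist camera is an equidistant fisheye: a pixel r from the principal point sees the ray r / f radians off the axis. A picture is of the moment at which its call begins. There is no depth.
- order.hand_in(): hands the job in; it is judged then, once.
Trained networks look in a picture, given as the dict that the camera call returned (one of the last four; its "shot" number tells which), for a name from the list of things; names that differ only in an ending like _2 or _b are one class to them, and where a whole thing is asked for, a point or a joint stands for the part that bears it (a point fixed in the world has none). Each returns a list of dicts, best first, with "score" (0 to 1); they miss things now and then, are a little off and sometimes report something else, mostly with a low value. They report only what shows in the picture. A call takes as long as a camera call. They do not tell look-alikes from the thing itself.
- silhouettes(target, picture): "region" (384x512 bool, what is visible of it) and "extent" ([left, top, right, bottom] in pixels, round what is visible of it).
The state is a dict: "time_s": time; "qpos": joint angles; "joint_vel": joint speeds; "tau": joint torques, N m; "ee_pos": TCP position; "eef_rot": TCP orientation; "force": force on the tool from outside, world axes, zero at the start; "moment": the same for the moment, N m; "grip_width": finger opening in m; "grip_force": force on a finger pad.
Only numpy, scipy, OpenCV 4.12 (cv2) and the standard library are available. Lean on these libraries where they do the work, as an engineer would, in place of code of your own. Each camera call takes 0.05 s, during which the arm holds its last target. There are 200 camera calls.

TASK

The steel clockwork parts in the small round tray have picked up magnetism, so pick the tray up by its aluminium rim with the clear cover on it, press it, still in the grip, down on the demagnetiser's sprung plate until the plate is fully down and keep it there for about two seconds. Then lower tray and cover together onto the open red tin until the tray sits fully home in the mouth as its inner lid, and let go of the tray. Lift the clear cover off alone, leave the tray undisturbed in the tin, and finish while still holding the cover still and level, a good hand's width above the tray; never tip or drop the tray, never uncover it before it is seated, and leave the rest of the bench as it is.

Things in the scene. Friction and masses are not known exactly. Their poses are not given: they have to be found in the camera images.
- tray: Round aluminium tray of steel clockwork parts, the red tin's inner lid; starts on the bench. Origin: centre of its underside, z up. From the bottom: plug 49 mm across (foot chamfered to 41), 8 mm high; rim band 64 mm across at 8 to 18 mm (grip here); lip 63 mm outside, 58 mm inside, up to 24 mm. Dish floor at 18 mm. About 0.11 kg.
- cover: Clear round dust cover (outer lid), 54 mm across, 22 mm high, standing loose, not fastened, on the tray's dish floor inside its lip: when nested its origin is 18 mm above the tray's. Origin: centre of its lower edge, z up. On top, at 22 to 38 mm, a blue upright knob 16 mm across. About 0.04 kg.
- tin: Open round red tin with a yellow band, loose on the bench: 58 mm in outer diameter, 60 mm high, walls 2 mm, mouth 54 mm in diameter. Origin: centre of its underside, z up. About 0.3 kg. With the tray fully home its rim band rests on the tin's rim and the tray's origin is 52 mm above the tin's origin.
- demag: Pulse demagnetiser: fixed blue box 140 x 100 mm, top face 50 mm above the bench, with a round sprung plate standing up from the middle of the top. Origin: centre of its underside, z up.
- plate_top (a point): Centre of the upper face of the sprung plate, a rubber-faced disc 52 mm in diameter, 62 mm above the bench at rest. It moves with the plate.
- plate (a joint): How far the sprung plate is pressed down: 0 at rest, 0.007 m fully down on its stop. It starts to move at about 4 N and is fully down at about 10 N; it springs back.
- rocket: Bystander: chrome tin rocket with red nose and fins, 157 mm tall, standing on three fins 80 mm across. Origin: centre of its foot.
- crank_a: Bystander: aluminium crank handle, 95 mm long, 33 mm high, lying flat. Origin: under the middle of its arm.
- crank_b: Bystander: the same kind of aluminium crank handle, nearer the robot. Origin: under the middle of its arm.
- ladybird: Bystander: red tin ladybird with black spots, 80 mm long, 39 mm high. Origin: centre of its underside.
- nut_driver: Bystander: nut driver lying down, yellow handle, 180 mm long, 25 mm high. Origin: under its middle.
- oil_jar: Bystander: amber glass jar with a black cap, 40 mm in diameter, 55 mm high. Origin: centre of its underside.
Mind the look-alikes: they are no part of the job. Leave any green or orange look-alike of the demag alone.

How it is judged:
By the outcome, as a careful person would: the job done as asked, in the order asked, and still so for the second after the job is handed in, while the arm keeps its last pose, push and grip.
It also fails if it takes over 64 s, if anything falls off the work surface, if the arm or the gripper's body presses on something with over 40 N, if the wrist force passes 120 N, or if a joint passes its speed limit or range.

## Working session

There is one attempt and no reset: what is moved stays moved. The work goes in short steps, Python scripts to look and compute and a shell command to move; the robot and the scene stay as the last step left them, time stands still between calls to the robot, and variables do not carry over. Pictures are saved under pics/ and viewed, at most 10 in all, crops included, and the job is handed in when it is done.

```bash
mkdir -p pics; cat > h.py <<'E'
import numpy as np,cv2
from station import status,vision,order,silhouettes
def save(p,n): cv2.imwrite('pics/'+n+'.png',p['pixels'][:,:,::-1])
E
python3 - <<'E'
from h import *
o=status.get_obs();print({k:np.round(v,3) for k,v in o.items()})
for c in('scene','top'):
    p=vision.camera(c);save(p,c);print(c,p['K'],p['R'],p['t'])
    for n in('tray','cover','tin','demag','plate','rocket','crank_a','ladybird','nut_driver','oil_jar'):
        print(n,[(round(d['score'],2),np.round(d['extent']).tolist()) for d in silhouettes(n,p)])
E
```

```text
{'time_s': np.float64(0.0), 'qpos': array([-1.231,  0.3  ,  1.522, -0.   ,  1.321, -0.067]), 'joint_vel': array([ 0.   ,  0.001, -0.001,  0.001, -0.001,  0.003]), 'tau': array([-0.0000e+00, -5.3181e+01, -3.5275e+01,  7.1000e-02,  2.4000e-02,
       -0.0000e+00]), 'ee_pos': array([ 0.217, -0.505,  0.178]), 'eef_rot': array([-3.14 , -0.   ,  0.407]), 'force': array([-0.116, -0.767, -0.565]), 'moment': array([-0.022, -0.01 ,  0.04 ]), 'grip_force': np.float64(0.0), 'grip_width': np.float64(0.094)}
scene [[346.67492926   0.         256.40079197]
 [  0.         346.67492926 192.37316306]
 [  0.           0.           1.        ]] [[-0.34073987  0.94010575  0.0098755 ]
 [ 0.62960055  0.23597347 -0.74021596]
 [-0.69821163 -0.24600347 -0.67229667]] [ 0.14921376 -0.25345884  1.33524864]
tray []
cover [(0.85, [236.0, 226.0, 257.0, 245.0])]
tin [(0.6, [350.0, 233.0, 378.0, 268.0])]
demag [(0.88, [160.0, 188.0, 223.0, 234.0]), (0.87, [178.0, 118.0, 225.0, 152.0]), (0.61, [100.0, 173.0, 165.0, 221.0])]
plate [(0.6, [184.0, 196.0, 200.0, 205.0]), (0.6, [193.0, 121.0, 207.0, 131.0]), (0.54, [121.0,
[... 648 characters left out ...]
71, [135.0, 167.0, 162.0, 189.0])]
demag [(0.81, [347.0, 276.0, 391.0, 332.0]), (0.68, [292.0, 149.0, 332.0, 203.0]), (0.63, [354.0, 146.0, 407.0, 201.0])]
plate [(0.82, [304.0, 165.0, 324.0, 187.0]), (0.63, [358.0, 298.0, 378.0, 315.0]), (0.5, [372.0, 165.0, 393.0, 182.0])]
rocket [(0.69, [303.0, 84.0, 330.0, 111.0])]
crank_a [(0.73, [309.0, 241.0, 330.0, 268.0]), (0.63, [234.0, 86.0, 247.0, 112.0]), (0.57, [188.0, 244.0, 210.0, 271.0]), (0.48, [362.0, 243.0, 382.0, 257.0])]
ladybird [(0.97, [186.0, 242.0, 212.0, 272.0])]
nut_driver [(0.67, [162.0, 84.0, 200.0, 131.0]), (0.63, [360.0, 243.0, 381.0, 258.0])]
oil_jar [(0.77, [363.0, 240.0, 380.0, 254.0]), (0.72, [357.0, 147.0, 406.0, 200.0])]
```

View pics/scene.png

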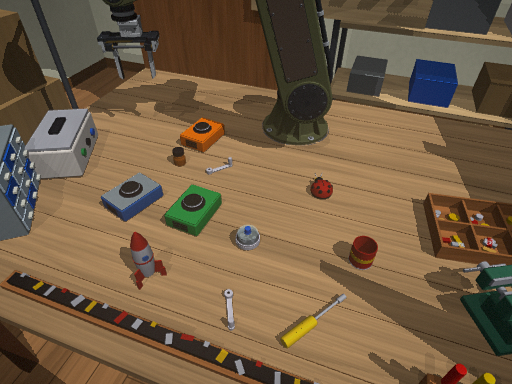

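View pics/top.png

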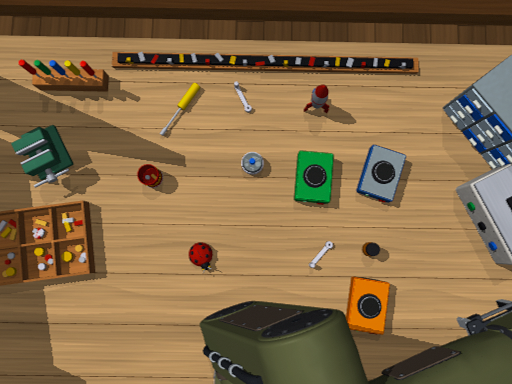

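The top view shows three demag-type boxes: green at (314,177), blue/grey at (381,173) and orange at (369,305). The scene view has them at (193,208), (132,196) and (202,134). Only the one at (381,173) is blue, so it fits the description. The covered tray with its blue knob is at top (252,163), and the red tin with the yellow band at (150,176). I'll confirm all this in an enlarged crop and compute positions.

```bash
cat >> h.py <<'E'
def ray(p,uv):
    K,R,t=p['K'],p['R'],p['t']
    d=R.T@np.linalg.inv(K)@np.array([uv[0],uv[1],1.]); return -R.T@t,d
def atz(p,uv,z):
    c,d=ray(p,uv); return (c+d*(z-c[2])/d[2])
def cen(m): 
    n,l,s,c=cv2.connectedComponentsWithStats(m.astype(np.uint8)); i=1+np.argmax(s[1:,4]); return c[i]+0.0,s[i]
E
python3 - <<'E'
from h import *
for c in('top','scene'):
    p=vision.camera(c);im=p['pixels'];h=cv2.cvtColor(im,cv2.COLOR_RGB2HSV).astype(int)
    box={'top':dict(knob=(235,145,270,182),tin=(130,155,170,195),plate=(358,147,407,202),jar=(355,238,388,262)),'scene':dict(knob=(233,220,262,252),tin=(345,228,382,272),plate=(100,172,165,200))}[c]
    def sub(k,f):
        x0,y0,x1,y1=box[k];m=np.zeros(im.shape[:2],bool);m[y0:y1,x0:x1]=f[y0:y1,x0:x1];return cen(m)
    blue=(h[...,0]>95)&(h[...,0]<125)&(h[...,1]>140)
    red=((h[...,0]<6)|(h[...,0]>174))&(h[...,1]>150)
    dark=h[...,2]<75
    for k,f,z in(('knob',blue,.05),('tin',red,.055),('plate',dark,.062)):
        q,s=sub(k,f);print(c,k,q.round(1),s,atz(p,q,z).round(4))
    for n in('plate','tin','tray','cover'):
        for d in silhouettes(n,p):
            q,s=cen(d['region']);print(n,round(d['score'],2),q.round(1),s,[atz(p,q,z).round(4)[:2].tolist() for z in((.062,) if n=='plate' else(.03,.06))])
    if c=='top':
        a=cv2.resize(im[140:210,355:410],None,fx=7,fy=7,interpolation=cv2.INTER_CUBIC)
        b=cv2.resize(im[140:210,225:280],None,fx=7,fy=7,interpolation=cv2.INTER_CUBIC)
        cv2.imwrite('pics/crop.png',np.hstack([a,b])[:,:,::-1])
E
```

```text
top knob [251.8 160.8] [249 158   6   7  31] [0.5959 0.0337 0.05  ]
top tin [147.6 174.2] [138 164  21  21 302] [0.5525 0.3194 0.055 ]
top plate [383.3 172.1] [372 161  23  23 379] [ 0.5684 -0.3282  0.062 ]
plate 0.76 [383.7 171.5] [374 163  20  18 280] [[0.5701, -0.3293]]
plate 0.53 [313.9 175.1] [304 166  20  19 301] [[0.5568, -0.1374]]
plate 0.53 [369.4 306.3] [359 298  21  18 304] [[0.207, -0.2854]]
tin 0.79 [148.9 175.4] [137 164  25  24 454] [[0.5529, 0.3218], [0.5483, 0.3144]]
cover 0.73 [251. 162.] [242 153  19  19 296] [[0.5961, 0.0363], [0.5904, 0.0358]]
scene knob [247.7 229.7] [245 226   6   9  36] [0.5984 0.0342 0.05  ]
scene tin [363.3 247.5] [353 236  25  24 235] [0.5586 0.3156 0.055 ]
scene plate [130.2 189. ] [119 181  24  17 263] [ 0.5816 -0.3229  0.062 ]
plate 0.73 [192.1 200.2] [184 194  18  13 179] [[0.5617, -0.1406]]
plate 0.44 [129.9 187. ] [121 181  19  13 201] [[0.5747, -0.3289]]
tin 0.74 [362.7 252.3] [349 236  29  34 777] [[0.5522, 0.3187], [0.5783, 0.3155]]
tin 0.47 [229.5 307.9] [224 289  11  41 247] [[0.8019, 0.0706], [0.817, 0.0785]]
tin 0.21 [305.7 325.6] [281 294  65  54 640] [[0.7843, 0.2327], [0.8001, 0.2333]]
tray 0.69 [362.5 252.2] [349 236  28  33 730] [[0.5521, 0.3182], [0.5782, 0.3151]]
cover 0.82 [247.1 234.9] [238 226  19  19 317] [[0.5988, 0.0328], [0.6229, 0.0423]]
```

View pics/crop.png

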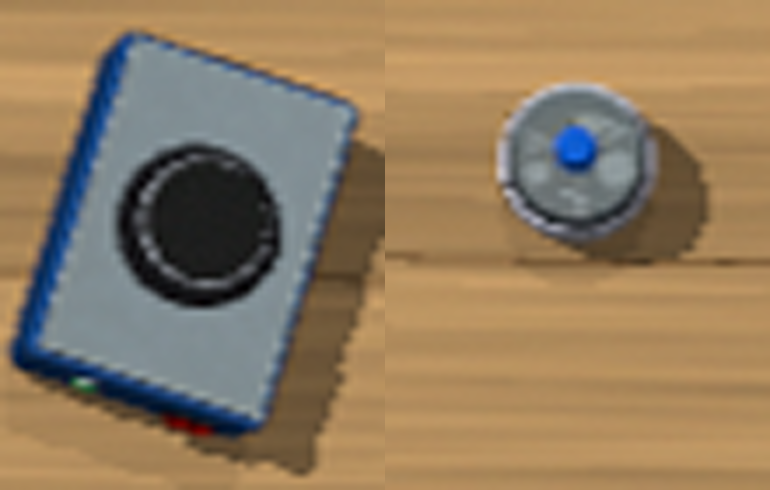

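The crop confirms both targets. On the left is the blue-sided demagnetiser with its black plate at about top (383,172). On the right is the aluminium tray with the clear cover and blue knob at (252,161). I'll fly over the plate for a wrist view on the way.

```bash
python3 -m pendant '[0.2,-0.01,-0.02,0,0,0,1, 0.4,-0.02,-0.04,0,0,0,1, 0.6,-0.03,-0.044,0,0,0,1, 0.787,-0.042,-0.044,0,0,0,1, 0.787,-0.042,-0.044,0,0,0,1, 0.787,-0.042,-0.044,0,0,0,1, 0.787,-0.042,-0.044,0,0,0,1, 0.787,-0.042,-0.044,0,0,0,1, 0.787,-0.042,-0.044,0,0,0,1, 0.787,-0.042,-0.044,0,0,0,1, 0.787,-0.042,-0.044,0,0,0,1, 0.787,-0.042,-0.044,0,0,0,1]'
cat >> h.py <<'E'
def fray(p,uv):
    K,R,t=p['K'],p['R'],p['t']
    a=np.array([(uv[0]-K[0,2])/K[0,0],(uv[1]-K[1,2])/K[1,1]]);r=np.hypot(*a)
    d=np.r_[a/max(r,1e-9)*np.sin(r),np.cos(r)]; return -R.T@t,R.T@d
def fatz(p,uv,z):
    c,d=fray(p,uv); return c+d*(z-c[2])/d[2]
def tool(o,target):
    from scipy.spatial.transform import Rotation as Ro
    return Ro.from_euler('xyz',o['eef_rot']).as_matrix().T@(np.array(target)-o['ee_pos'])/0.5
E
python3 - <<'E'
from h import *
p=vision.camera('wrist');save(p,'w1');print(p['K'],p['R'],-p['R'].T@p['t'])
for n in('plate','demag','tray','cover','tin'):
    for d in silhouettes(n,p):
        q,s=cen(d['region']);print(n,round(d['score'],2),q.round(1),s,fatz(p,q,.062).round(4))
E
```

```text
time_s: 2.8
ee_pos: [0.5698, -0.331, 0.2011]
eef_rot: [3.141, -0.0, 0.405]
force: [-0.2, 0.4, -0.6]
grip_width: 0.0941
grip_force: 0.0
[[297.31863964   0.         255.09683019]
 [  0.         297.31863964 186.85337924]
 [  0.           0.           1.        ]] [[ 3.95445291e-01 -9.18489033e-01  9.57875784e-04]
 [-8.89721254e-01 -3.82800260e-01  2.48716807e-01]
 [-2.28076985e-01 -9.92061328e-02 -9.68575775e-01]] [ 0.63564751 -0.30202637  0.40647138]
plate 0.8 [112.7 123.8] [  95  105   35   39 1078] [ 0.5589 -0.1426  0.062 ]
demag 0.97 [256.2 166.5] [ 193  103  128  127 8657] [ 0.5778 -0.3287  0.062 ]
demag 0.81 [123.7 122.4] [  75   63  102  122 7680] [ 0.5658 -0.1567  0.062 ]
demag 0.65 [163.3 325.8] [ 135  302   60   41 1599] [ 0.2946 -0.2947  0.062 ]
tray 0.59 [57.  63.4] [ 42  44  23  40 286] [ 0.6065 -0.026   0.062 ]
cover 0.56 [41.4 63.1] [ 26  46  32  35 897] [0.5999 0.0034 0.062 ]
```

View pics/w1.png

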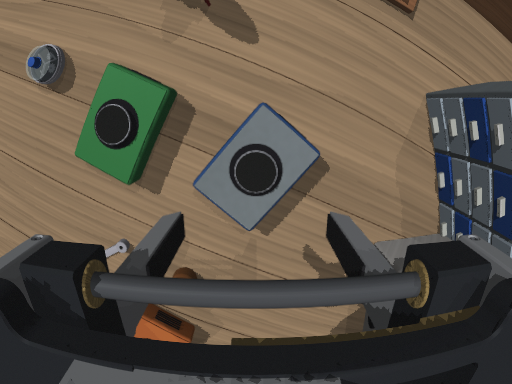

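The wrist picture shows the blue demag's plate at about (256,172), the green look-alike at (115,124) and the tray at (45,64). I'll measure the plate and go on to the tray.

```bash
python3 - <<'E'
from h import *
p=vision.camera('wrist');g=cv2.cvtColor(p['pixels'],cv2.COLOR_RGB2GRAY)
m=np.zeros(g.shape,bool);m[135:210,220:292]=g[135:210,220:292]<75
q,s=cen(m);cc=(s[0]+s[2]/2-.5,s[1]+s[3]/2-.5);print(q,s,fatz(p,q,.062),fatz(p,cc,.062))
E
python3 -m pendant '[0.08,-0.1,0,0,0,0,1, 0.16,-0.2,0,0,0,0,1, 0.24,-0.3,0,0,0,0,1, 0.3,-0.4,0,0,0,0,1, 0.337,-0.5,0,0,0,0,1, 0.337,-0.6,0,0,0,0,1, 0.337,-0.65,0,0,0,0,1, 0.337,-0.65,0,0,0,0,1, 0.337,-0.65,0,0,0,0,1, 0.337,-0.65,0,0,0,0,1, 0.337,-0.65,0,0,0,0,1, 0.337,-0.65,0,0,0,0,1]'
python3 - <<'E'
from h import *
p=vision.camera('wrist');save(p,'w2')
h=cv2.cvtColor(p['pixels'],cv2.COLOR_RGB2HSV).astype(int)
b=(h[...,0]>95)&(h[...,0]<125)&(h[...,1]>140);b[:120]=0;b[215:]=0;b[:,:200]=0;b[:,310:]=0
q,s=cen(b);print('knob',q,s,fatz(p,q,.053))
for n in('tray','cover','tin'):
    for d in silhouettes(n,p):
        q,s=cen(d['region']);print(n,round(d['score'],2),q.round(1),s,fatz(p,q,.03).round(4),fatz(p,q,.06).round(4))
cv2.imwrite('pics/w2c.png',cv2.resize(p['pixels'][60:260,:320],None,fx=2.5,fy=2.5)[:,:,::-1])
E
```

```text
[255.71632955 170.7775037 ] [ 230  145   53   52 2027] [ 0.57351918 -0.32957009  0.062     ] [ 0.57395859 -0.32974487  0.062     ]
time_s: 4.35
ee_pos: [0.5971, 0.0338, 0.2007]
eef_rot: [-3.142, 0.0, 0.405]
force: [0.6, -0.8, 0.0]
grip_width: 0.094
grip_force: 0.0
knob [255.26315789 170.50657895] [249 164  13  14 152] [0.59858187 0.03456879 0.053     ]
tray 0.68 [254.4 147.9] [236 143  39  15 185] [0.6209 0.0453 0.03  ] [0.6242 0.0467 0.06  ]
tray 0.43 [445.6 107.1] [ 393   83   94   49 2352] [ 0.7927 -0.1818  0.03  ] [ 0.7824 -0.1623  0.06  ]
cover 0.88 [255.3 168.5] [ 234  149   43   41 1376] [0.5968 0.0337 0.03  ] [0.6021 0.036  0.06  ]
cover 0.4 [141.9  20.5] [106   0  76  50 538] [0.7239 0.2518 0.03  ] [0.719  0.2367 0.06  ]
tin 0.55 [ 63. 123.] [  37  103   53   43 1854] [0.5519 0.3194 0.03  ] [0.5608 0.299  0.06  ]
```

View pics/w2c.png

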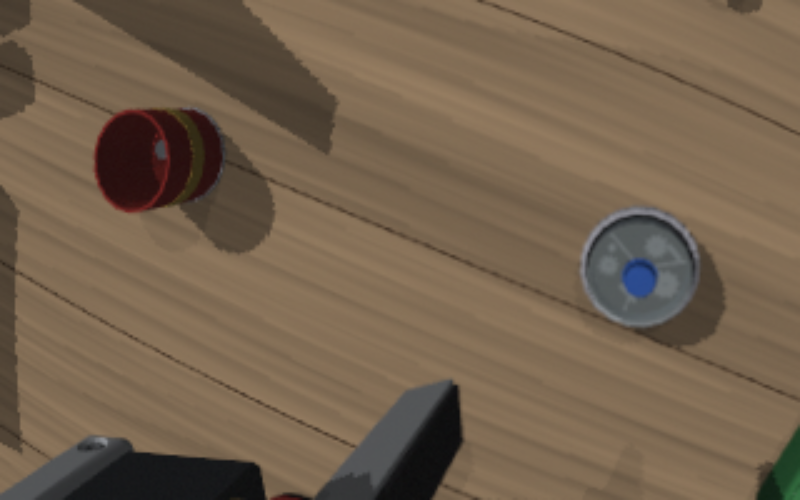

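The crop shows the covered tray centred at about picture (256,167), under the tool, and the open tin with its mouth at about (53,124). I'll take a quick look at the tin with the hand empty, then come back.

```bash
python3 -m pendant '[0.03,-0.1,0,0,0,0,1, 0.06,-0.2,0,0,0,0,1, 0.09,-0.3,0,0,0,0,1, 0.12,-0.4,0,0,0,0,1, 0.149,-0.5,0,0,0,0,1, 0.149,-0.552,0,0,0,0,1, 0.149,-0.552,0,0,0,0,1, 0.149,-0.552,0,0,0,0,1, 0.149,-0.552,0,0,0,0,1]'
python3 - <<'E'
from h import *
p=vision.camera('wrist');save(p,'w3')
h=cv2.cvtColor(p['pixels'],cv2.COLOR_RGB2HSV).astype(int)
r=((h[...,0]<7)|(h[...,0]>172))&(h[...,1]>120);r[:110]=0;r[215:]=0;r[:,:190]=0;r[:,320:]=0
q,s=cen(r);print('red',q,s,fatz(p,q,.06))
for d in silhouettes('tin',p):
    q,s=cen(d['region']);print(round(d['score'],2),q.round(1),s,fatz(p,q,.06).round(4),fatz(p,(s[0]+s[2]/2-.5,s[1]+s[3]/2-.5),.06).round(4))
cv2.imwrite('pics/w3c.png',cv2.resize(p['pixels'][110:220,190:320],None,fx=5,fy=5)[:,:,::-1])
E
```

```text
time_s: 5.45
ee_pos: [0.5566, 0.3168, 0.2009]
eef_rot: [3.141, 0.0, 0.406]
force: [-0.4, -0.7, -0.3]
grip_width: 0.0939
grip_force: 0.0
red [252.58776758 174.88256881] [ 229  150   48   49 1635] [0.55322644 0.31889256 0.06      ]
0.77 [252.7 171.8] [ 229  146   48   52 1976] [0.5567 0.3202 0.06  ] [0.557  0.3206 0.06  ]
```

View pics/w3c.png

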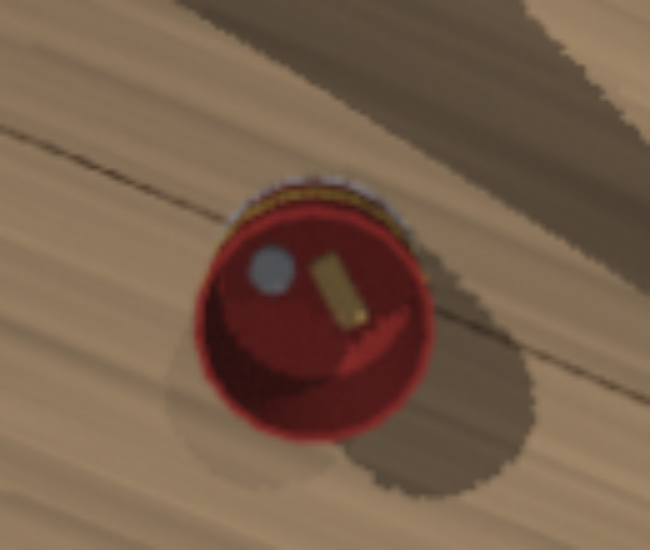

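The crop shows the open tin's rim centred at about picture (252.9,174.4), which puts the mouth at about (0.5535, 0.319). Back to the tray.

```bash
python3 -m pendant '[-0.03,0.1,0,0,0,0,1, -0.06,0.2,0,0,0,0,1, -0.09,0.3,0,0,0,0,1, -0.12,0.4,0,0,0,0,1, -0.149,0.5,0,0,0,0,1, -0.149,0.551,0,0,0,0,1, -0.149,0.551,0.05,0,0,0,1, -0.149,0.551,0.1,0,0,0,1, -0.149,0.551,0.1,0,0,0,1, -0.149,0.551,0.1,0,0,0,1]'
python3 - <<'E'
from h import *
p=vision.camera('wrist');o=status.get_obs();print(o['ee_pos'])
h=cv2.cvtColor(p['pixels'],cv2.COLOR_RGB2HSV).astype(int)
b=(h[...,0]>95)&(h[...,0]<125)&(h[...,1]>140);b[:100]=0;b[260:]=0;b[:,:200]=0;b[:,310:]=0
q,s=cen(b);print('knob',q,s,fatz(p,q,.053))
gr=(h[...,1]<60);gr[:120]=0;gr[240:]=0;gr[:,:210]=0;gr[:,300:]=0
q,s=cen(gr);print('rim',q,s,fatz(p,(s[0]+s[2]/2-.5,s[1]+s[3]/2-.5),.024))
for z in(.53,):print(fatz(p,(255.26,170.5),.053))
for d in silhouettes('cover',p):
    q,s=cen(d['region']);print(round(d['score'],2),q.round(1),s,fatz(p,q,.04))
save(p,'w4')
E
```

```text
time_s: 6.55
ee_pos: [0.5968, 0.0349, 0.1517]
eef_rot: [3.141, -0.0, 0.406]
force: [0.0, -0.1, 0.9]
grip_width: 0.0944
grip_force: 0.0
[0.59715279 0.03518669 0.15234625]
knob [256.40952381 179.58095238] [249 171  16  18 210] [0.59885018 0.03467426 0.053     ]
rim [256.66483012 173.31496786] [ 229  146   56   57 2178] [0.59882531 0.03438916 0.024     ]
[0.60729069 0.03963081 0.053     ]
0.87 [257.1 177.2] [ 234  153   48   49 1842] [0.59891758 0.03381676 0.04      ]
0.7 [ 43.1 125.3] [  15  103   58   47 2255] [0.5554081 0.3119598 0.04     ]
```

```bash
python3 -m pendant '[0.003,0.003,0.08,0,0,0,1, 0.003,0.003,0.16,0,0,0,1, 0.003,0.003,0.22,0,0,0,1, 0.003,0.003,0.26,0,0,0,1, 0.003,0.003,0.28,0,0,0,1, 0.003,0.003,0.295,0,0,0,1, 0.003,0.003,0.295,0,0,0,1, 0.003,0.003,0.295,0,0,0,1, 0.003,0.003,0.295,0,0,0,0.6, 0.003,0.003,0.295,0,0,0,0.5, 0.003,0.003,0.295,0,0,0,0.4, 0.003,0.003,0.295,0,0,0,0.4]' 10
python3 -m pendant '[0,0,0,0,0,0,0,0,0,0,0,0,0,0,0,0,0,0,0,0,-0.5,0,0,0,0,0,0,-0.5,0,0,0,0,0,0,-0.5,0,0,0,0,0,0,-0.5]' 40
```

```text
time_s: 7.85
ee_pos: [0.5987, 0.0347, 0.0035]
eef_rot: [3.142, -0.0, 0.407]
force: [-0.6, 0.1, -0.3]
grip_width: 0.067
grip_force: 0.0
time_s: 8.45
ee_pos: [0.5986, 0.0347, 0.0034]
eef_rot: [3.142, -0.0, 0.407]
force: [-0.7, 0.1, 0.1]
grip_width: 0.053
grip_force: 40.0
```

```bash
python3 - <<'E'
from h import *
p=vision.camera('wrist');o=status.get_obs();print(o['ee_pos'],o['grip_width'],o['grip_force'])
q=vision.camera('scene')
a=cv2.resize(p['pixels'][120:320,140:380],(480,400));b=cv2.resize(q['pixels'][205:265,225:273],(320,400),interpolation=cv2.INTER_CUBIC)
cv2.imwrite('pics/g1.png',np.hstack([a,b])[:,:,::-1])
E
```

```text
[0.59863727 0.03465724 0.00336199] 0.05287712079462395 40.00016455538571
```

View pics/g1.png

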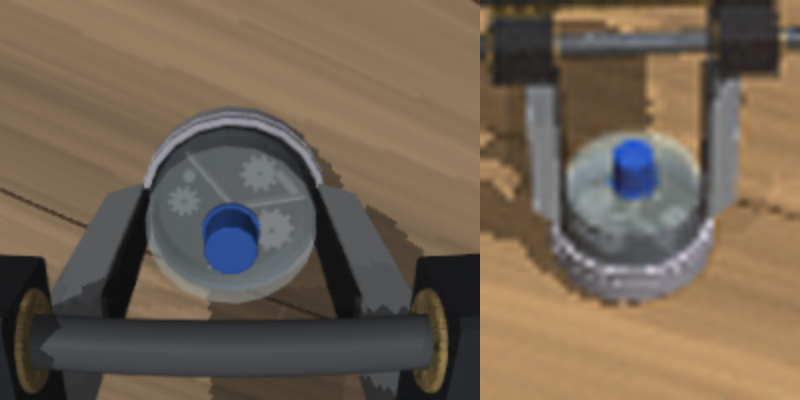

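The left panel shows the tray sitting ahead of the finger line, with the pads biting a chord (53 mm) rather than the diameter. It is still upright and covered. I'll measure it before doing anything else.

```bash
python3 - <<'E'
from h import *
def blue(p,b):
    h=cv2.cvtColor(p['pixels'],cv2.COLOR_RGB2HSV).astype(int)
    m=(h[...,0]>95)&(h[...,0]<125)&(h[...,1]>140);k=np.zeros_like(m);x0,y0,x1,y1=b;k[y0:y1,x0:x1]=m[y0:y1,x0:x1];return cen(k)
for c,b,f in(('wrist',(200,180,310,270),fatz),('scene',(230,215,265,245),atz),('top',(235,145,270,182),atz)):
    p=vision.camera(c)
    try:
        q,s=blue(p,b);print(c,q,s,f(p,q,.05))
    except Exception as e:print(c,e)
    if c=='wrist':
        # project TCP and pad points into wrist picture
        def pr(X):
            v=p['R']@X+p['t'];th=np.arctan2(np.hypot(v[0],v[1]),v[2]);u=v[:2]/np.hypot(v[0],v[1])*th
            return p['K'][:2,:2]@u+p['K'][:2,2]
        o=status.get_obs();e=o['ee_pos'];y=np.array([.396,-.918,0]);x=np.array([.918,.396,0])
        for sy in(-1,1):
            print([((pr(e+sy*.0265*y+sx*.008*x+np.array([0,0,z]))-[140,120])*2).round().tolist() for sx in(-1,1) for z in(0,.019,.038)])
E
```

```text
wrist [254.83767038 238.84262701] [241 222  28  35 807] [0.59832288 0.03518524 0.05      ]
[[160.0, 205.0], [154.0, 225.0], [147.0, 249.0], [158.0, 164.0], [152.0, 181.0], [144.0, 201.0]]
[[303.0, 205.0], [309.0, 225.0], [316.0, 249.0], [304.0, 164.0], [311.0, 181.0], [319.0, 201.0]]
scene [247.74418605 229.79069767] [245 226   6   9  43] [0.59850064 0.03443159 0.05      ]
top attempt to get argmax of an empty sequence
```

The knob measures (0.598, 0.035), exactly under the TCP, so the tray has not shifted. I'll test whether the low width reading is just grip compliance.

```bash
python3 -m pendant '[0,0,0,0,0,0,-0.5,0,0,0,0,0,0,-0.5,0,0,0,0,0,0,-0.5]' 10; python3 -m pendant '[0,0,0,0,0,0,0.3,0,0,0,0,0,0,0.3,0,0,0,0,0,0,0.3]' 10;
```

```text
time_s: 9.0
ee_pos: [0.5986, 0.0347, 0.0033]
eef_rot: [-3.142, 0.0, 0.407]
force: [-0.2, -0.7, -0.7]
grip_width: 0.0539
grip_force: 10.0
time_s: 9.3
ee_pos: [0.5987, 0.0347, 0.0034]
eef_rot: [3.142, -0.0, 0.407]
force: [0.3, -0.6, 0.4]
grip_width: 0.061
grip_force: 0.0
```

```bash
python3 -m pendant '[0,0,0,0,0,0,1,0,0,0,0,0,0,1,0,0,0,0,0,0,1,0,0,0,0,0,0,1]'; python3 - <<'E'
from h import *
p=vision.camera('scene');o=status.get_obs();e=o['ee_pos'];y=np.array([.396,-.918,0]);x=np.array([.918,.396,0])
im=p['pixels'].copy();x0,y0,x1,y1=200,175,300,250;S=8
z=cv2.resize(im[y0:y1,x0:x1],None,fx=S,fy=S,interpolation=cv2.INTER_CUBIC)
def pr(X):
    v=p['K']@(p['R']@X+p['t']);return tuple(int(a) for a in (np.array([v[0]/v[2]-x0+.5,v[1]/v[2]-y0+.5])*S))
for sy in(-1,1):
  for w in(.047,.0595):
    for zz,c in((0,(255,0,0)),(.024,(255,255,0))): cv2.circle(z,pr(e+sy*w*y+.008*x+np.array([0,0,zz])),4,c,-1)
t=np.linspace(0,6.3,80)
for a in t: cv2.circle(z,pr(np.array([.5986+.032*np.cos(a),.0345+.032*np.sin(a),.013])),1,(0,255,0),-1); cv2.circle(z,pr(np.array([.5986+.0205*np.cos(a),.0345+.0205*np.sin(a),0])),1,(255,0,255),-1)
cv2.imwrite('pics/g2.png',z[:,:,::-1]);print(e,o['grip_width'])
E
```

```text
time_s: 9.7
ee_pos: [0.5987, 0.0347, 0.0034]
eef_rot: [3.142, -0.0, 0.407]
force: [-0.5, -0.1, 0.6]
grip_width: 0.0898
grip_force: 0.0
[0.59861589 0.03472119 0.00335613] 0.09252962418660365
```

View pics/g2.png

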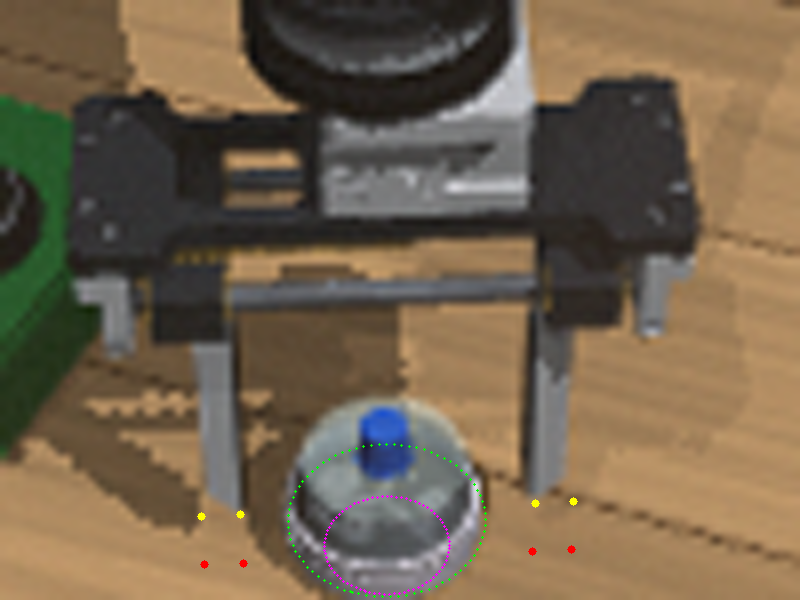

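The overlay shows the real fingertips ending about 25–30 mm above the reported TCP height (red dots). The pads therefore closed on the 54 mm cover above the lip, not on the rim. It is open again and the tray is unmoved. I'll descend further in small steps, watching force and picture.

```bash
python3 -m pendant '[0,0,0.01,0,0,0,1,0,0,0.02,0,0,0,1,0,0,0.03,0,0,0,1,0,0,0.04,0,0,0,1,0,0,0.04,0,0,0,1,0,0,0.04,0,0,0,1]'; python3 - <<'E'
from h import *
p=vision.camera('scene');o=status.get_obs();e=o['ee_pos'];y=np.array([.396,-.918,0]);x=np.array([.918,.396,0])
im=p['pixels'].copy();x0,y0,x1,y1=210,200,280,250;S=8
z=cv2.resize(im[y0:y1,x0:x1],None,fx=S,fy=S,interpolation=cv2.INTER_CUBIC)
def pr(X):
    v=p['K']@(p['R']@X+p['t']);return tuple(int(a) for a in (np.array([v[0]/v[2]-x0+.5,v[1]/v[2]-y0+.5])*S))
for sy in(-1,1):
    for h,c in((0,(255,0,0)),(.01,(255,255,0)),(.02,(0,255,0))): cv2.circle(z,pr(np.r_[(e+sy*.053*y+.008*x)[:2],h]),3,c,-1)
cv2.imwrite('pics/g3.png',z[:,:,::-1]);print(e,o['grip_width'],o['force'])
E
```

```text
time_s: 10.35
ee_pos: [0.5986, 0.0347, -0.0168]
eef_rot: [-3.141, 0.0, 0.407]
force: [-0.4, -0.5, 0.4]
grip_width: 0.0941
grip_force: 0.0
[ 0.59870246  0.03470703 -0.01657294] 0.09399044009127808 [-0.01789417 -0.40186706  0.02199057]
```

View pics/g3.png

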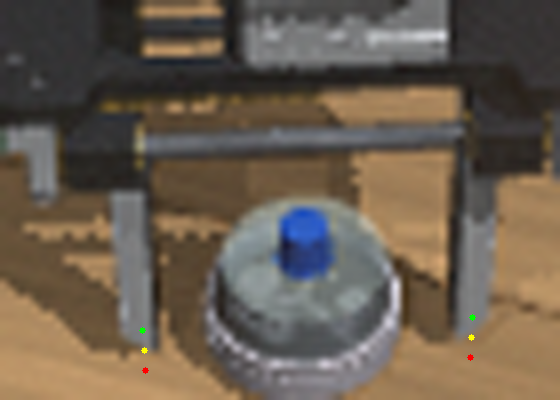

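Fingertips are now at about 10 mm: left tip at crop (143,348), right at (472,336), straddling the tray outside the rim band. Another 5 mm down, then grip.

```bash
python3 -m pendant '[0,0,0.004,0,0,0,1,0,0,0.008,0,0,0,1,0,0,0.01,0,0,0,1,0,0,0.01,0,0,0,1]'; python3 -m pendant '[0,0,0,0,0,0,0.6,0,0,0,0,0,0,0.5,0,0,0,0,0,0,0.4,0,0,0,0,0,0,0.3,0,0,0,0,0,0,0.2,0,0,0,0,0,0,0.2,0,0,0,0,0,0,0.2]' 15
```

```text
time_s: 10.8
ee_pos: [0.5985, 0.0347, -0.0218]
eef_rot: [-3.141, 0.0, 0.407]
force: [-0.2, -0.6, -0.2]
grip_width: 0.0938
grip_force: 0.0
time_s: 11.5
ee_pos: [0.5987, 0.0347, -0.0216]
eef_rot: [3.142, -0.0, 0.407]
force: [-0.4, 0.9, -0.0]
grip_width: 0.0636
grip_force: 15.0
```

Width 63.6 mm: it is on the rim band. Grip firmly, lift smoothly, and move to the demagnetiser.

```bash
python3 -m pendant '[0,0,0,0,0,0,0,0,0,0,0,0,0,0,0,0,-0.01,0,0,0,0,0,0,-0.03,0,0,0,0,0,0,-0.06,0,0,0,0,0,0,-0.1,0,0,0,0,0,0,-0.14,0,0,0,0,0,0,-0.18,0,0,0,0,0,0,-0.21,0,0,0,0,0,0,-0.23,0,0,0,0,0,0,-0.24,0,0,0,0,0,0,-0.24,0,0,0,0]' 40
python3 - <<'E'
from h import *
p=vision.camera('wrist');o=status.get_obs();print(o['ee_pos'],o['grip_width'],o['grip_force'],o['force'])
h=cv2.cvtColor(p['pixels'],cv2.COLOR_RGB2HSV).astype(int)
b=(h[...,0]>95)&(h[...,0]<125)&(h[...,1]>140);b[:100]=0;b[330:]=0;b[:,:200]=0;b[:,310:]=0
q,s=cen(b);print('knob',q,s,fatz(p,q,.053+.12))
p=vision.camera('scene')
for d in silhouettes('cover',p)[:2]: print(d['score'],d['extent'])
E
```

```text
time_s: 12.7
ee_pos: [0.5987, 0.0347, 0.0987]
eef_rot: [3.141, -0.0, 0.407]
force: [-0.3, 0.1, -0.9]
grip_width: 0.0633
grip_force: 40.0
[0.59842979 0.03468758 0.09798181] 0.06289133428160135 39.999513030052185 [-0.20366905  0.1657307  -1.03578854]
knob [253.27529626 258.4165907 ] [ 237  239   33   41 1097] [0.5997386  0.03662466 0.173     ]
0.57 [238.0, 189.9, 259.3, 212.8]
```

```bash
python3 -m pendant '[-0.01,0.02,0,0,0,0,0,-0.03,0.06,0,0,0,0,0,-0.07,0.13,0,0,0,0,0,-0.11,0.21,0,0,0,0,0,-0.15,0.29,0,0,0,0,0,-0.19,0.37,0,0,0,0,0,-0.23,0.45,0,0,0,0,0,-0.27,0.53,0,0,0,0,0,-0.31,0.6,0,0,0,0,0,-0.33,0.64,0,0,0,0,0,-0.335,0.649,0,0,0,0,0,-0.335,0.649,0,0,0,0,0]'
python3 -m pendant '[0,0,0.01,0,0,0,0,0,0,0.03,0,0,0,0,0,0,0.05,0,0,0,0,0,0,0.07,0,0,0,0,0,0,0.085,0,0,0,0,0,0,0.095,0,0,0,0,0,0,0.1,0,0,0,0,0,0,0.1,0,0,0,0]'
python3 - <<'E'
from h import *
p=vision.camera('scene');o=status.get_obs();print(o)
save(p,'d1')
E
```

```text
time_s: 14.05
ee_pos: [0.5726, -0.3302, 0.0977]
eef_rot: [-3.141, 0.001, 0.406]
force: [-0.2, 0.0, -1.3]
grip_width: 0.0629
grip_force: 40.0
time_s: 14.85
ee_pos: [0.5731, -0.3296, 0.0481]
eef_rot: [-3.141, 0.0, 0.407]
force: [-0.0, 1.2, -1.5]
grip_width: 0.063
grip_force: 40.0
{'time_s': 14.9, 'qpos': array([-5.77286705e-01,  6.66702991e-01,  1.29625269e+00,  2.90856384e-05,
        1.17838156e+00,  5.86752500e-01]), 'joint_vel': array([ 0.00025867, -0.00771776, -0.00497445,  0.00079135,  0.00213811,
       -0.00067764]), 'tau': array([ 2.24563968e-02, -7.07671094e+01, -3.33192229e+01,  6.31349883e-02,
       -6.82881474e-02,  1.20610116e-04]), 'ee_pos': array([ 0.57327297, -0.32968343,  0.04850607]), 'eef_rot': array([ 3.14139484e+00, -1.63792991e-04,  4.06746018e-01]), 'force': array([ 0.62826595,  0.16541001, -0.64893594]), 'moment': array([-0.0550565 , -0.04001201,  0.0141552 ]), 'grip_force': 39.9995219707489, 'grip_width': 0.06336324968174102}
```

```bash
python3 -m pendant '[0,0,0.008,0,0,0,0,0,0,0.014,0,0,0,0,0,0,0.018,0,0,0,0,0,0,0.02,0,0,0,0,0,0,0.022,0,0,0,0,0,0,0.024,0,0,0,0,0,0,0.024,0,0,0,0]'
python3 -m pendant '[0,0,0.002,0,0,0,0,0,0,0.004,0,0,0,0,0,0,0.004,0,0,0,0]'
```

```text
time_s: 15.6
ee_pos: [0.5732, -0.3296, 0.0367]
eef_rot: [3.141, -0.0, 0.407]
force: [-3.1, 1.7, 6.0]
grip_width: 0.063
grip_force: 40.0
time_s: 15.9
ee_pos: [0.5733, -0.3297, 0.0349]
eef_rot: [3.141, -0.0, 0.407]
force: [-3.9, 1.8, 7.9]
grip_width: 0.0632
grip_force: 40.0
```

```bash
python3 -m pendant '[0,0,0.002,0,0,0,0,0,0,0.004,0,0,0,0,0,0,0.004,0,0,0,0]';python3 -m pendant '[0,0,0.001,0,0,0,0,0,0,0.002,0,0,0,0,0,0,0.002,0,0,0,0]'
```

```text
time_s: 16.2
ee_pos: [0.5734, -0.3297, 0.0334]
eef_rot: [3.141, -0.0, 0.407]
force: [-3.9, 2.4, 10.5]
grip_width: 0.0632
grip_force: 40.0
time_s: 16.5
ee_pos: [0.5735, -0.3297, 0.0333]
eef_rot: [3.141, -0.001, 0.407]
force: [-7.7, 5.3, 17.4]
grip_width: 0.063
grip_force: 40.0
```

Force jumped from 10.5 to 17.4 N while z stopped, so the plate is on its stop. Hold about 2.2 s.

```bash
python3 -m pendant '[0,0,0,0,0,0,0,0,0,0,0,0,0,0,0,0,0,0,0,0,0,0,0,0,0,0,0,0,0,0,0,0,0,0,0,0,0,0,0,0,0,0,0,0,0,0,0,0,0,0,0,0,0,0,0,0,0,0,0,0,0,0,0,0,0,0,0,0,0,0,0,0,0,0,0,0,0,0,0,0,0,0,0,0]'
python3 -m pendant '[0,0,0,0,0,0,0,0,0,0,0,0,0,0,0,0,0,0,0,0,0,0,0,0,0,0,0,0,0,0,0,0,0,0,0,0,0,0,0,0,0,0,0,0,0,0,0,0,0,0,0,0,0,0,0,0,0,0,0,0,0,0,0]'
python3 -m pendant '[0,0,-0.004,0,0,0,0,0,0,-0.012,0,0,0,0,0,0,-0.02,0,0,0,0,0,0,-0.04,0,0,0,0,0,0,-0.07,0,0,0,0,0,0,-0.1,0,0,0,0,0,0,-0.13,0,0,0,0,0,0,-0.16,0,0,0,0,0,0,-0.175,0,0,0,0,0,0,-0.18,0,0,0,0,0,0,-0.18,0,0,0,0]'
python3 - <<'E'
from h import *
o=status.get_obs();print(o['ee_pos'],o['force'],tool(o,(.5535,.3189,o['ee_pos'][2])))
p=vision.camera('wrist')
h=cv2.cvtColor(p['pixels'],cv2.COLOR_RGB2HSV).astype(int)
b=(h[...,0]>95)&(h[...,0]<125)&(h[...,1]>140);b[:100]=0;b[330:]=0;b[:,:200]=0;b[:,310:]=0
print('knob',cen(b))
E
```

```text
time_s: 17.7
ee_pos: [0.5734, -0.3297, 0.0333]
eef_rot: [3.141, -0.001, 0.407]
force: [-7.1, 5.4, 18.9]
grip_width: 0.0632
grip_force: 40.0
time_s: 18.6
ee_pos: [0.5734, -0.3297, 0.0333]
eef_rot: [3.141, -0.001, 0.407]
force: [-7.5, 5.6, 18.1]
grip_width: 0.063
grip_force: 40.0
time_s: 19.7
ee_pos: [0.5731, -0.3296, 0.1214]
eef_rot: [-3.142, 0.0, 0.407]
force: [-0.8, 0.5, -2.1]
grip_width: 0.0631
grip_force: 40.0
[ 0.57314761 -0.32955745  0.12136685] [-0.7765835   0.48383786 -2.14589888] [ 4.77122093e-01 -1.20660138e+00  6.88164577e-05]
knob (array([255.94209559, 259.61580882]), array([ 240,  240,   33,   40, 1088], dtype=int32))
```

Held about 2.2 s at 17–19 N with the plate down. Now over to the tin.

```bash
python3 -m pendant '[0.01,-0.02,0,0,0,0,0,0.02,-0.06,0,0,0,0,0,0.05,-0.13,0,0,0,0,0,0.08,-0.21,0,0,0,0,0,0.11,-0.29,0,0,0,0,0,0.14,-0.37,0,0,0,0,0,0.17,-0.45,0,0,0,0,0,0.2,-0.53,0,0,0,0,0,0.23,-0.6,0,0,0,0,0,0.25,-0.64,0,0,0,0,0,0.25,-0.65,0,0,0,0,0]'
python3 -m pendant '[0.01,-0.02,0,0,0,0,0,0.02,-0.06,0,0,0,0,0,0.05,-0.13,0,0,0,0,0,0.08,-0.21,0,0,0,0,0,0.11,-0.29,0,0,0,0,0,0.15,-0.37,0,0,0,0,0,0.19,-0.45,0,0,0,0,0,0.215,-0.52,0,0,0,0,0,0.227,-0.55,0,0,0,0,0,0.227,-0.557,0,0,0,0,0,0.227,-0.557,0,0,0,0,0,0.227,-0.557,0,0,0,0,0]'
python3 - <<'E'
from h import *
o=status.get_obs();print(o['ee_pos'],o['force'],tool(o,(.5535,.3189,o['ee_pos'][2])))
for c in('scene','top'):
    p=vision.camera(c);save(p,'t1'+c)
    for n in ('tin','cover'):
        for d in silhouettes(n,p)[:2]:print(c,n,d['score'],d['extent'])
E
```

```text
time_s: 20.85
ee_pos: [0.5589, 0.0211, 0.121]
eef_rot: [-3.141, 0.0, 0.41]
force: [0.7, -0.9, -1.2]
grip_width: 0.0632
grip_force: 40.0
time_s: 22.05
ee_pos: [0.5538, 0.3175, 0.1214]
eef_rot: [3.141, 0.0, 0.405]
force: [0.4, 0.0, -2.0]
grip_width: 0.0629
grip_force: 40.0
[0.5538153  0.31745183 0.12139367] [ 0.37894943  0.02757581 -1.9801238 ] [ 5.62385964e-04 -2.91034876e-03 -8.52724134e-07]
scene tin 0.85 [348.7, 235.4, 378.4, 268.0]
scene cover 0.72 [361.6, 200.1, 389.7, 222.7]
top tin 0.65 [147.7, 167.9, 161.3, 189.7]
top tin 0.61 [161.0, 84.9, 201.4, 132.5]
top cover 0.7 [358.9, 145.9, 406.6, 201.3]
```

```bash
python3 -m pendant '[0,-0.003,0.01,0,0,0,0,0,-0.003,0.03,0,0,0,0,0,-0.003,0.06,0,0,0,0,0,-0.003,0.09,0,0,0,0,0,-0.003,0.12,0,0,0,0,0,-0.003,0.14,0,0,0,0,0,-0.003,0.152,0,0,0,0,0,-0.003,0.158,0,0,0,0,0,-0.003,0.16,0,0,0,0,0,-0.003,0.16,0,0,0,0]'
python3 -m pendant '[0,0,0.002,0,0,0,0,0,0,0.004,0,0,0,0,0,0,0.006,0,0,0,0,0,0,0.008,0,0,0,0,0,0,0.01,0,0,0,0,0,0,0.01,0,0,0,0]'
```

```text
time_s: 23.35
ee_pos: [0.553, 0.3205, 0.0417]
eef_rot: [-3.142, -0.001, 0.407]
force: [0.2, 0.9, -1.5]
grip_width: 0.0632
grip_force: 40.0
time_s: 23.95
ee_pos: [0.5528, 0.3204, 0.0362]
eef_rot: [3.142, 0.0, 0.407]
force: [0.1, 0.4, -1.4]
grip_width: 0.0627
grip_force: 40.0
```

```bash
python3 -m pendant '[0,0.003,0,0,0,0,0,0,0.003,0.002,0,0,0,0,0,0.003,0.004,0,0,0,0,0,0.003,0.006,0,0,0,0,0,0.003,0.008,0,0,0,0,0,0.003,0.01,0,0,0,0,0,0.003,0.01,0,0,0,0]'
```

```text
time_s: 24.65
ee_pos: [0.5533, 0.319, 0.0311]
eef_rot: [3.142, 0.0, 0.407]
force: [0.2, -1.2, -1.9]
grip_width: 0.063
grip_force: 40.0
```

```bash
python3 -m pendant '[0,0,0.001,0,0,0,0,0,0,0.002,0,0,0,0,0,0,0.003,0,0,0,0,0,0,0.003,0,0,0,0]'
python3 -m pendant '[0,0,0.001,0,0,0,0,0,0,0.001,0,0,0,0]'
```

```text
time_s: 25.05
ee_pos: [0.5536, 0.3191, 0.0304]
eef_rot: [-3.142, -0.0, 0.407]
force: [-2.2, -1.4, 4.9]
grip_width: 0.0631
grip_force: 40.0
time_s: 25.25
ee_pos: [0.5536, 0.3191, 0.0303]
eef_rot: [-3.142, -0.001, 0.407]
force: [-3.4, -1.3, 8.7]
grip_width: 0.0629
grip_force: 40.0
```

Contact at reported z 0.0303, exactly the expected seated height. Release, then go up clear of the knob.

```bash
python3 -m pendant '[0,0,0,0,0,0,0.3,0,0,0,0,0,0,0.45,0,0,0,0,0,0,0.6,0,0,0,0,0,0,0.8,0,0,0,0,0,0,0.8,0,0,0,0,0,0,0.8]' 10
python3 -m pendant '[0,0,-0.01,0,0,0,0.8,0,0,-0.04,0,0,0,0.8,0,0,-0.08,0,0,0,0.8,0,0,-0.12,0,0,0,0.8,0,0,-0.16,0,0,0,0.8,0,0,-0.18,0,0,0,0.8,0,0,-0.2,0,0,0,0.8,0,0,-0.2,0,0,0,0.8,0,0,-0.2,0,0,0,0.8]'
python3 - <<'E'
from h import *
o=status.get_obs();print(o['ee_pos'],o['grip_width'])
p=vision.camera('wrist');save(p,'r1')
h=cv2.cvtColor(p['pixels'],cv2.COLOR_RGB2HSV).astype(int)
b=(h[...,0]>95)&(h[...,0]<125)&(h[...,1]>140);b[:100]=0;b[330:]=0;b[:,:200]=0;b[:,310:]=0
q,s=cen(b);X=fatz(p,q,.105);print('knob',q,s,X,tool(o,(X[0],X[1],o['ee_pos'][2])))
s2=vision.camera('scene')
for n in('tin','cover'):
  for d in silhouettes(n,s2)[:1]:print(n,d['score'],d['extent'])
a=cv2.resize(p['pixels'][120:320,140:380],(480,400));b=cv2.resize(s2['pixels'][200:280,330:394],(320,400),interpolation=cv2.INTER_CUBIC)
cv2.imwrite('pics/r2.png',np.hstack([a,b])[:,:,::-1])
E
```

```text
time_s: 25.85
ee_pos: [0.5534, 0.319, 0.0292]
eef_rot: [3.142, 0.0, 0.407]
force: [0.6, 0.0, 0.1]
grip_width: 0.0843
grip_force: 0.0
time_s: 26.75
ee_pos: [0.5532, 0.3189, 0.1288]
eef_rot: [3.142, 0.001, 0.407]
force: [0.7, 0.2, 0.6]
grip_width: 0.0847
grip_force: 0.0
[0.5532307  0.31892214 0.12883455] 0.08467660753674697
knob [253.18324607 202.2539267 ] [244 191  20  24 382] [0.55271671 0.32078131 0.105     ] [ 5.27140421e-04 -3.82163774e-03 -5.64525856e-07]
tin 0.75 [101.3, 174.8, 161.5, 223.0]
cover 0.55 [356.7, 225.4, 381.3, 251.9]
```

View pics/r2.png

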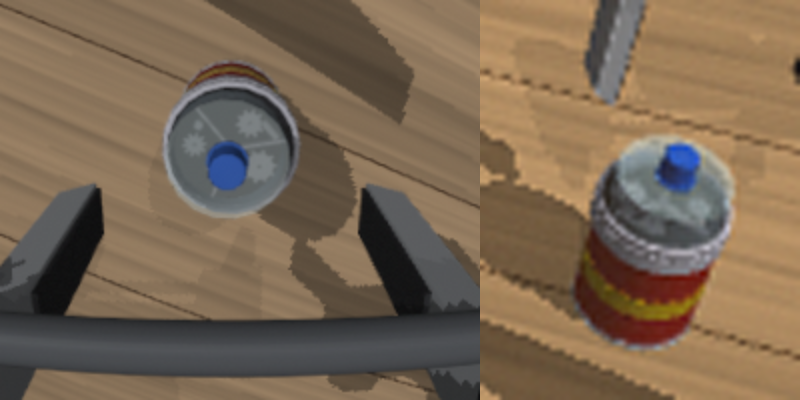

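The view shows the tray seated flush on the tin, cover nested and upright, knob at left-panel (227,165). Fingers partly close, shift about 2 mm to centre on the knob, and descend to it.

```bash
python3 -m pendant '[0,-0.004,0.02,0,0,0,0.3,0,-0.004,0.05,0,0,0,0,0,-0.004,0.07,0,0,0,0,0,-0.004,0.09,0,0,0,0,0,-0.004,0.1,0,0,0,0,0,-0.004,0.1,0,0,0,0,0,-0.004,0.1,0,0,0,0]'
python3 - <<'E'
from h import *
o=status.get_obs();print(o['ee_pos'],o['grip_width'])
p=vision.camera('wrist')
h=cv2.cvtColor(p['pixels'],cv2.COLOR_RGB2HSV).astype(int)
b=(h[...,0]>95)&(h[...,0]<125)&(h[...,1]>140);b[:100]=0;b[330:]=0;b[:,:200]=0;b[:,310:]=0
q,s=cen(b);X=fatz(p,q,.102);print('knob',q,s,X,tool(o,(X[0],X[1],o['ee_pos'][2])))
E
```

```text
time_s: 27.65
ee_pos: [0.5528, 0.3209, 0.0797]
eef_rot: [-3.142, -0.0, 0.407]
force: [0.0, 0.8, 0.4]
grip_width: 0.047
grip_force: 0.0
[0.55283459 0.32093613 0.07965086] 0.047006818431463746
knob [255.74098361 224.73114754] [244 210  25  31 610] [0.5520459  0.32057232 0.102     ] [-1.73655506e-03  4.41379906e-05 -8.29202432e-07]
```

Centred. Down 10 mm in small steps, close gently.

```bash
python3 -m pendant '[0,0,0.006,0,0,0,0,0,0,0.012,0,0,0,0,0,0,0.016,0,0,0,0,0,0,0.02,0,0,0,0,0,0,0.02,0,0,0,0]'
python3 -m pendant '[0,0,0,0,0,0,-0.2,0,0,0,0,0,0,-0.4,0,0,0,0,0,0,-0.5,0,0,0,0,0,0,-0.6,0,0,0,0,0,0,-0.7,0,0,0,0,0,0,-0.8,0,0,0,0,0,0,-0.9,0,0,0,0,0,0,-0.9]' 8
```

```text
time_s: 28.2
ee_pos: [0.5525, 0.3208, 0.069]
eef_rot: [3.142, 0.001, 0.407]
force: [-0.2, -0.6, 0.1]
grip_width: 0.0471
grip_force: 0.0
time_s: 29.0
ee_pos: [0.5527, 0.3208, 0.0694]
eef_rot: [3.142, -0.0, 0.407]
force: [-0.1, 0.0, 1.1]
grip_width: 0.0157
grip_force: 8.0
```

```bash
python3 -m pendant '[0,0,0,0,0,0,-0.9,0,0,0,0,0,0,-0.9,0,0,-0.004,0,0,0,-0.9,0,0,-0.01,0,0,0,-0.9,0,0,-0.02,0,0,0,-0.9,0,0,-0.035,0,0,0,-0.9,0,0,-0.05,0,0,0,-0.9,0,0,-0.07,0,0,0,-0.9,0,0,-0.09,0,0,0,-0.9,0,0,-0.1,0,0,0,-0.9]' 18
python3 -m pendant '[0,0,-0.03,0,0,0,-0.9,0,0,-0.07,0,0,0,-0.9,0,0,-0.11,0,0,0,-0.9,0,0,-0.15,0,0,0,-0.9,0,0,-0.18,0,0,0,-0.9,0,0,-0.195,0,0,0,-0.9,0,0,-0.2,0,0,0,-0.9,0,0,-0.2,0,0,0,-0.9,0,0,-0.2,0,0,0,-0.9,0,0,-0.2,0,0,0,-0.9,0,0,-0.2,0,0,0,-0.9]'
python3 - <<'E'
from h import *
o=status.get_obs();print(o['ee_pos'],o['eef_rot'],o['grip_width'],o['grip_force'],o['force'])
s2=vision.camera('scene');p=vision.camera('wrist')
for n in('tin','cover','tray'):
  for d in silhouettes(n,s2)[:2]:print(n,d['score'],d['extent'])
a=cv2.resize(p['pixels'][80:320,140:380],(400,400));b=cv2.resize(s2['pixels'][140:280,310:450],(400,400),interpolation=cv2.INTER_CUBIC)
cv2.imwrite('pics/f.png',np.hstack([a,b])[:,:,::-1])
E
```

```text
time_s: 30.0
ee_pos: [0.553, 0.321, 0.1209]
eef_rot: [-3.141, -0.002, 0.407]
force: [-0.2, -0.1, 0.1]
grip_width: 0.015
grip_force: 18.0
time_s: 31.1
ee_pos: [0.5525, 0.3208, 0.2189]
eef_rot: [3.142, 0.001, 0.407]
force: [0.3, 0.2, -0.1]
grip_width: 0.0155
grip_force: 18.0
[0.55253294 0.32081629 0.21886298] [3.14154192e+00 7.52959461e-04 4.06844794e-01] 0.015547355828797484 17.999840676784515 [ 0.2748981   0.20940922 -0.08981537]
tin 0.69 [204.6, 156.5, 231.6, 173.0]
tin 0.64 [350.1, 245.9, 373.4, 267.1]
cover 0.6 [370.8, 181.1, 398.4, 203.7]
tray 0.65 [351.6, 232.2, 382.2, 254.5]
tray 0.58 [172.7, 147.5, 186.8, 167.6]
```

Picture viewing budget is used up, so I'll check the result numerically.

```bash
python3 - <<'E'
from h import *
s=vision.camera('scene')
def pr(X):
    v=s['K']@(s['R']@np.array(X)+s['t']);return v[:2]/v[2]
h=cv2.cvtColor(s['pixels'],cv2.COLOR_RGB2HSV).astype(int)
b=(h[...,0]>95)&(h[...,0]<125)&(h[...,1]>140);b[:150]=0;b[270:]=0;b[:,:335]=0;b[:,410:]=0
print('blue',cen(b),'expected knob',pr((.5525,.3205,.25)),'cover mid exp',pr((.5525,.3205,.231)),'tray expected mid',pr((.5535,.319,.066)))
t=np.linspace(0,6.28,60)
def ext(c,parts):
    P=np.array([pr((c[0]+r*np.cos(a),c[1]+r*np.sin(a),z)) for r,z in parts for a in t]);return np.r_[P.min(0),P.max(0)].round(1)
print('cover+knob level extent',ext((.5525,.3205),[(.027,.22),(.027,.242),(.008,.258)]))
print('tray seated extent',ext((.5535,.319),[(.032,.06),(.0315,.076)]))
for n in('cover','tray'):
    for d in silhouettes(n,s)[:2]:print(n,round(d['score'],2),d['extent'])
print(status.get_obs()['ee_pos'])
E
```

```text
blue (array([387.92307692, 184.33333333]), array([385, 180,   7,  10,  39], dtype=int32)) expected knob [387.02788357 184.95724903] cover mid exp [384.60438403 191.90553346] tray expected mid [366.01812436 243.34818779]
cover+knob level extent [369.9 179.4 399.8 204.9]
tray seated extent [351.9 230.6 380.7 255.7]
cover 0.86 [368.3, 178.7, 397.9, 202.7]
tray 0.66 [351.5, 230.2, 383.0, 254.5]
[0.5526563  0.32089159 0.21937119]
```

The cover is held level about 150 mm above its seat, and the tray's outline matches the seated position. Handing in.

```bash
python3 -c "
from station import order
print(order.hand_in())"
```

```text
the job is handed in; nothing more can be done
None
```

The job is handed in: tray demagnetised for about 2.2 s on the fully pressed plate, seated in the red tin and released, with the cover held level about 150 mm above it; the first grip mistakenly closed on the cover with the tray still on the bench, shifted nothing measurable, and was redone on the rim.

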